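# Clear the tool, unlatch the board cage in order and hold its gate wide

## Robot

A 6-joint arm with a two-finger parallel gripper is mounted at the origin on a cart in front of the work surface, level with it; the furniture and walls round the work are solid. World frame = base frame: x ahead of the robot, y to its left, z up, the work surface at z = 0. Lengths are in m, angles in rad, forces in N, time in s.
With the tool pointing down it reaches from about 0.3 to 0.775 m from the base axis. Payload 14.6 kg.
Tool frame: the origin (TCP) lies at the centre of the arm's flange, where the gripper is bolted on; the fingertips stand 199 mm ahead of it and the grasp point (between the pads) lies 180 mm ahead of it; z points along the fingers, y is the line along which they close (so a half turn about z gives the same grasp; the last joint's range is limited). The gripper opens to 94 mm and grips with 3 to 60 N. Pads are 16 mm wide; open, the fingers measure 119 mm over their backs; the gripper's body (75 mm by 177 mm) begins 78 mm behind the grasp point.
Start: joints at [1.036, 0.3, 1.521, -0, 1.321, -0.067], TCP at [0.248, 0.491, 0.405] pointing down, gripper open.
Joint ranges: [-3.03, 3.03], [-0.79, 2.21], [0.23, 2.52], [-1.04, 4.18], [0, 3.07], [-2.55, 2.55]. Speed limits (rad/s): [2.22, 2.22, 2.57, 3.14, 3.14, 3.14].

## Interface

Orientations are given as [roll, pitch, yaw] about the fixed x, y, z axes, in that order (R = Rz(yaw) Ry(pitch) Rx(roll)).
In Python, from station import ctrl gives the robot as it stands. The module is installed in compiled form; this text tells all that it offers.
- The arm moves only by the tool servo_tool, never from a script. Its argument "motion" is a list of rows, each a list of 5 numbers: the closure, from 0 (fully open) to 1 (shut), then the shift along the world's x, y, z in cm, then the turn about the world's z in degrees. A call has 1 to 20 rows; each row is the pose to reach, as a shift and turn from the pose commanded when the call began; what a row does not reach only later rows make up. A row lasts 1/8 s, in which the tool goes at most 62.5 mm and 10.7 degrees, less where a joint would pass 70% of its speed; a pose out of reach is approached as far as the arm can. A call with a gripper value outside its range is refused whole. The fingers move at their own pace and stop on an object; "squeeze" is the grip in N (left out, the last holds). Time passes only in rows, so rows that repeat a pose let the fingers close. It gives the time, the measured TCP pose, the force, the opening and the grip force at its end, in the units of the state.
- ctrl.get_obs(): the state, without advancing time (a new reading comes with each control period).
- ctrl.camera(name): name is "scene" or "top" or "wrist"; returns a dict with "image" (384x512x3 uint8, red, green, blue), "fx", "fy", "cx", "cy" (pixels), "dist" ([k1, k2, p1, p2, k3] as OpenCV has them; the pictures are not rectified), "camera_from_world" (4x4, takes a point from world to camera coordinates); the wrist camera has in their place "hand_eye" (4x4, takes a point from camera to tool coordinates, whose origin is the TCP and whose axes are the flange's). Camera axes: x right, y up, looking along -z (the intrinsics and any distortion apply to the point x, -y, -z); pixel columns grow to the right and rows downward; lengths in m; the calibration is good to about 2 mm. A picture is of the moment at which its call begins: read the wrist's pose just before it. There is no depth.
- ctrl.hand_in(): hands the job in; it is judged then, once.
The state is a dict: "time_s": time; "qpos": joint angles; "joint_vel": joint speeds; "tau": joint torques, N m; "ee_pos": TCP position; "eef_rot": TCP orientation; "force": force on the tool from outside, world axes, zero at the start; "moment": the same for the moment, N m; "grip_width": finger opening in m; "grip_force": force on a finger pad.
Only numpy, scipy, OpenCV 4.12 (cv2) and the standard library are available. Lean on these libraries where they do the work, as an engineer would, in place of code of your own. Each camera call takes 0.05 s, during which the arm holds its last target. There are 200 camera calls.

## Task

Lay the loose blue screwdriver that lies in front of the board cage flat in the empty half of the black tool tray, parallel to the two screwdrivers there and with its tip pointing the same way. Then open the cage: between the fingers squeeze the red catch fully in, then the yellow catch, take the gate by its green handle, swing it out past its click stop to wide open, and finish still holding it there by the handle, for it springs back if let go. Leave the other things on the bench where they are.

Things in the scene. Friction and masses are not known exactly. Their poses are not given: they have to be found in the camera images.
- cage: Fixed grey board cage, about 100 mm deep and 172 mm wide, with a bright metal deck on top at z = 85 mm. Origin on the table under the middle of its front opening; x points from the front into the cage, y along the front towards the gate's hinge, z up. The blue barred gate closes the front (-x side).
- red_squeeze (a point): Middle of the red catch's pair of uprights as built, at (66, 30, 103) mm in the cage frame; fixed, axes as the cage. The pair lies along the cage's x: red tab in front, black rest 32 mm behind it (centre to centre); 40 mm over the outer faces, 30 mm once squeezed, when its middle lies 5 mm further to +x. Keep fingertips at least 8 mm above the deck: low metal bars there.
- yellow_squeeze (a point): Middle of the yellow catch's pair of uprights as built, at (26, -16, 103) mm in the cage frame; fixed, axes as the cage. The pair lies along the cage's y: yellow tab on the +y side, black rest on the -y side; 40 mm over the outer faces, 30 mm once squeezed, when its middle lies 5 mm further to -y.
- red_catch (a joint): Travel of the red tab towards its rest: 0 latched, 0.010 m fully squeezed in (frees the yellow catch beyond 0.008). About 3 N moves it; it stays where it is left.
- yellow_catch (a joint): Travel of the yellow tab towards its rest: 0 latched, 0.010 m fully squeezed in (frees the gate beyond 0.008). Blocked by a pin until the red catch is in; then about 3 N moves it, and it stays where it is left.
- red_tab: The red sliding tab that a finger pushes, 8 mm thick, 20 mm wide, top 32 mm above the deck. Origin at deck height under its middle.
- red_rest: Fixed black rest behind the red tab, 8 mm thick, 20 mm wide, top 32 mm above the deck. Origin at deck height under its middle.
- yellow_tab: The yellow sliding tab, 8 mm thick, 16 mm wide, top 32 mm above the deck. Origin at deck height under its middle.
- yellow_rest: Fixed black rest of the yellow catch, 8 mm thick, 16 mm wide, top 32 mm above the deck. Origin at deck height under its middle.
- gate (a joint): Angle of the gate: 0 shut, grows as its free end swings out to -x of the cage (clockwise from above), stop at 1.6 rad. A weak spring closes it (1 to 2 N at the handle); a spring-ball click stop between about 0.35 and 0.65 rad takes some 5 N at the handle. Let go beyond it, the gate falls back to 0.9 rad or less. Wide open means beyond 1.25 rad.
- gate_hinge (a point): Point on the gate's vertical hinge axis, 25 mm above the deck, fixed on the cage, with the cage's axes.
- gate_handle: The green upright handle on the gate's free end: a rod 14 mm in diameter (16 mm at its knob), from z = 83 to 133 mm, 129 mm from the hinge axis. Origin at its foot on its axis. It turns with the gate.
- handle_grip (a point): Middle of the green handle's free length, on its axis, z = 110 mm; 129 mm from the hinge axis. With the gate shut it lies on the -y side of the hinge in the cage frame.
- driver_mid (a point): Grasp point of the loose screwdriver: on its axis, mid-thickness, in its blue handle (16 mm wide, 14 mm thick, 83 mm long; whole tool 147 mm). y points along the tool to the handle's end, 51 mm away; the tip lies 94 mm the other way (-y).
- driver_tip (a point): Tip end of the loose screwdriver's blade, on its axis; axes as driver_mid.
- driver: The loose screwdriver (blue handle, dark blade), 20 to 40 g, lying on the table in front of the gate, in the gate's way. Origin on its underside at mid-length; y towards the handle.
- tray: Fixed black tool tray, 186 x 130 mm, floor 4 mm above the table, rim 9 mm above the table. Origin on the table under its centre; x along its length: the two screwdrivers fixed in it lie along x with their tips towards +x, at y = -50 and -24 mm (14 mm thick). The half y > 0 is empty.
- free_lane (a point): Where driver_mid lies when the loose screwdriver lies centred in the empty half of the tray: x = -22, y = +28 mm of the tray, 7 mm above its floor; axes as the tray (tip to +x, so the tool's y axis to -x).
- transformer: Bystander: yellow and grey transformer, 33x58x34 mm, loose. Origin under its centre.
- heatsink: Bystander: grey finned heatsink, 40x40x20 mm, loose. Origin under its centre.
- screw_jar: Bystander: clear screw jar with red lid, 41 mm wide, 34 mm high, loose. Origin under its centre.
- flux_tin: Bystander: round white tin, 49 mm wide, 18 mm high, loose. Origin under its centre.
- relay: Bystander: small dark blue relay, 12x28x17 mm, loose. Origin under its centre.

How it is judged:
By the outcome, as a careful person would: the job done as asked, in the order asked, and still so for the second after the job is handed in, while the arm keeps its last pose, push and grip.
It also fails if it takes over 72 s, if anything falls off the work surface, if the arm or the gripper's body presses on something with over 40 N, if the wrist force passes 120 N, or if a joint passes its speed limit or range.

## Working session

There is one attempt and no reset: what is moved stays moved. The work goes in short steps, Python scripts to look and compute and a tool call to move; the robot and the scene stay as the last step left them, time stands still between calls to the robot, and variables do not carry over. Pictures are saved under pics/ and viewed, at most 11 in all, crops included, and the job is handed in when it is done.

Besides the shell and the picture viewer there is one more tool, called after "Request:" as name(argument=value, ...), one argument or row to a line, values as JSON. servo_tool: Moves the arm, as the interface text tells. Its arguments: {"type":"object","properties":{"motion":{"type":"array","items":{"type":"array","items":{"type":"number"}}},"squeeze":{"type":"number"}},"required":["motion"]}

```bash
mkdir -p pics; cat > h.py <<'E'
import numpy as np, cv2
from station import ctrl
from scipy.spatial.transform import Rotation as R
def snap(n,f=None):
    o=ctrl.get_obs(); c=ctrl.camera(n)
    if f: cv2.imwrite('pics/'+f,c['image'][:,:,::-1])
    if 'hand_eye' in c:
        T=np.eye(4);T[:3,:3]=R.from_euler('xyz',o['eef_rot']).as_matrix();T[:3,3]=o['ee_pos']
        c['wc']=T@np.array(c['hand_eye'])
    else: c['wc']=np.linalg.inv(np.array(c['camera_from_world']))
    c['K']=np.array([[c['fx'],0,c['cx']],[0,c['fy'],c['cy']],[0,0,1.]])
    return c
def ray(c,px,z):
    p=cv2.undistortPoints(np.array(px,float).reshape(-1,1,2),c['K'],np.array(c['dist'],float)).reshape(-1,2)
    d=np.c_[p[:,0],-p[:,1],-np.ones(len(p))]@c['wc'][:3,:3].T
    o=c['wc'][:3,3]
    return o+d*((z-o[2])/d[:,2])[:,None]
def proj(c,P):
    Q=(np.array(P,float).reshape(-1,3)-c['wc'][:3,3])@c['wc'][:3,:3]
    return cv2.projectPoints(Q*[1,-1,-1],np.zeros(3),np.zeros(3),c['K'],np.array(c['dist'],float))[0].reshape(-1,2)
E
python3 - <<'E'
from h import *
print(ctrl.get_obs())
for n in('top','scene'):
    c=snap(n,n+'0.png'); print(n,c['wc'].round(3).tolist(),c['fx'],c['dist'])
E
```

```text
{'time_s': 0.0, 'qpos': array([ 1.03640247e+00,  3.00499134e-01,  1.52155750e+00, -1.45888079e-05,
        1.32071248e+00, -6.66111439e-02]), 'joint_vel': array([ 0.00036744, -0.00057523, -0.00049894,  0.00103176, -0.0003717 ,
       -0.00027377]), 'tau': array([-5.38113436e-04, -5.31809449e+01, -3.52719498e+01,  7.06688385e-02,
        2.44615262e-02, -1.13250030e-04]), 'ee_pos': array([0.24799666, 0.490889  , 0.40408079]), 'eef_rot': array([-3.14041786e+00, -6.42080941e-05,  2.67381352e+00]), 'force': array([-0.18147613, -0.10829916,  0.36306017]), 'moment': array([0.02916357, 0.01924815, 0.00267689]), 'grip_force': 0.0, 'grip_width': 0.0939286127084886}
top [[0.01, 0.997, -0.073, 0.472], [-1.0, 0.008, -0.024, -0.027], [-0.023, 0.073, 0.997, 1.259], [0.0, 0.0, 0.0, 1.0]] 466.0675324243093 [0.06410321 0.         0.         0.         0.        ]
scene [[0.831, 0.364, -0.422, 0.046], [-0.557, 0.549, -0.623, -0.735], [0.005, 0.752, 0.659, 0.874], [0.0, 0.0, 0.0, 1.0]] 415.8984298414177 [0.02622961 0.         0.         0.         0.        ]
```

View pics/top0.png

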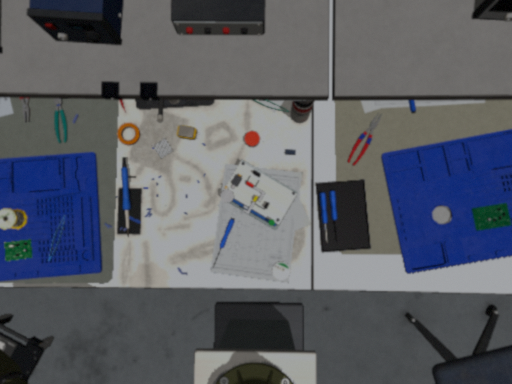

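View pics/scene0.png

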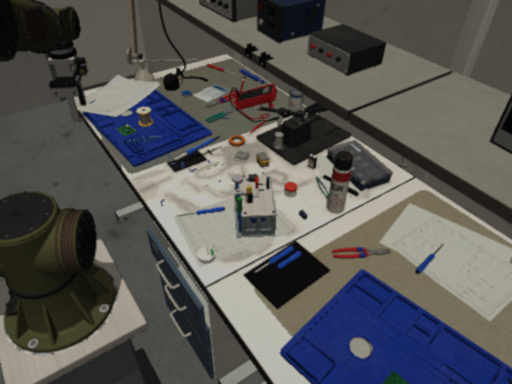

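```bash
python3 - <<'E'
import cv2
a=cv2.imread('pics/top0.png')[150:290,200:380]; cv2.imwrite('pics/t1.png',cv2.resize(a,(772,600),interpolation=cv2.INTER_CUBIC))
a=cv2.imread('pics/scene0.png')[145:310,170:340]; cv2.imwrite('pics/s1.png',cv2.resize(a,(618,600),interpolation=cv2.INTER_CUBIC))
E
```

```text
(no output)
```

View pics/t1.png

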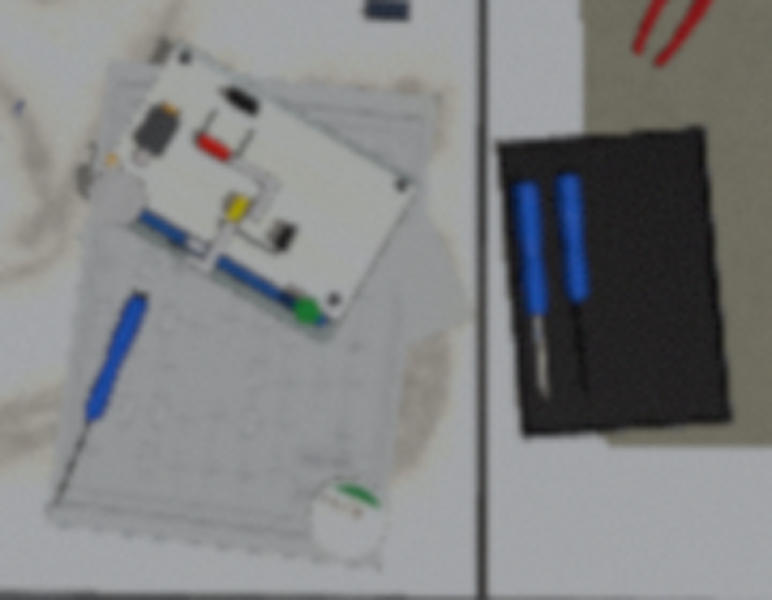

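View pics/s1.png

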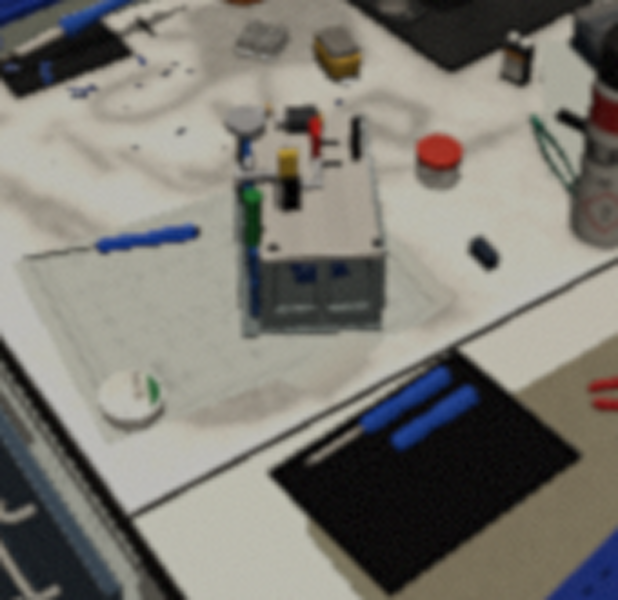

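```bash
cat > fit.py <<'E'
from h import *
def fit2(A,B):
    A,B=np.array(A),np.array(B);a,b=A-A.mean(0),B-B.mean(0)
    th=np.arctan2((a[:,0]*b[:,1]-a[:,1]*b[:,0]).sum(),(a*b).sum())
    M=np.array([[np.cos(th),-np.sin(th)],[np.sin(th),np.cos(th)]])
    t=B.mean(0)-M@A.mean(0); return th,t,(A@M.T+t-B)
if __name__=='__main__':
    c=snap('top'); f=lambda L:[(199.6+u/4.289,149.6+v/4.286) for u,v in L]
    np.set_printoptions(precision=4,suppress=True)
    cat=ray(c,f([(213,146),(240,100),(237,208),(285,236)]),.117)[:,:2]
    print(cat); th,t,r=fit2([(.050,.030),(.082,.030),(.026,0),(.026,-.032)],cat); print('cage',np.degrees(th),t,r)
    print('green',ray(c,f([(306,311)]),.133))
    print('driver',ray(c,f([(140,294),(93,415),(55,508)]),.007))
    tr=ray(c,f([(499,143),(703,128),(730,422),(523,436)]),.009)[:,:2]
    # x to tips(image down); y>0 is empty (image right) 
    th,t,r=fit2([(-.093,-.065),(-.093,.065),(.093,.065),(.093,-.065)],tr); print('tray',np.degrees(th),t,r)
    # masks: driver blue
    im=cv2.cvtColor(c['image'],cv2.COLOR_RGB2HSV)
    m=cv2.inRange(im,(105,120,60),(130,255,255)); m[:,:200]=0;m[:,380:]=0;m[:150]=0;m[290:]=0
    n,l,s,ce=cv2.connectedComponentsWithStats(m)
    for i in range(1,n):
        if s[i,4]>40:
            q=np.argwhere(l==i)[:,::-1].astype(np.float32);v=cv2.fitLine(q,cv2.DIST_L2,0,.01,.01).ravel()
            d=(q-v[2:])@v[:2]; print(s[i],ray(c,[v[2:]+v[:2]*d.min(),ce[i],v[2:]+v[:2]*d.max()],.010).round(4).tolist())
E
python3 fit.py
```

```text
[[ 0.5808  0.0151]
 [ 0.6075 -0.0001]
 [ 0.5453  0.001 ]
 [ 0.5295 -0.0266]]
cage -29.40912909722451 [0.5223 0.0138] [[-0.0003  0.0003]
 [ 0.0009 -0.0002]
 [-0.0004  0.0001]
 [-0.0003 -0.0002]]
green [[ 0.4866 -0.0388  0.133 ]]
driver [[0.4978 0.0638 0.007 ]
 [0.4222 0.0921 0.007 ]
 [0.3646 0.1148 0.007 ]]
tray -175.3432132754168 [ 0.5085 -0.2306] [[ 0.0016  0.0018]
 [ 0.0019 -0.0015]
 [-0.0016 -0.0016]
 [-0.0018  0.0013]]
[329 190   9  31 189] [[0.5759, -0.2024, 0.01], [0.5365, -0.2058, 0.01], [0.4955, -0.2092, 0.01]]
[320 192   8  32 192] [[0.5704, -0.1766, 0.01], [0.5298, -0.18, 0.01], [0.4871, -0.1836, 0.01]]
[220 219  14  29 118] [[0.4211, 0.0933, 0.01], [0.4588, 0.0785, 0.01], [0.4955, 0.0641, 0.01]]
```

Request:
servo_tool(
  motion=[
    [0.3,5,-10,0,2],
    [0.3,10,-20,0,4],
    [0.3,15,-30,-2,6],
    [0.3,18,-36,-5,6],
    [0.3,20.1,-40.9,-8,6],
    [0.3,20.1,-40.9,-8,6],
    [0.3,20.1,-40.9,-8,6],
    [0.3,20.1,-40.9,-8,6],
    [0.3,20.1,-40.9,-8,6],
  ],
  squeeze=20,
)

```text
time_s: 1.27
ee_pos: [0.4493, 0.0806, 0.3239]
eef_rot: [-3.141, -0.001, 2.776]
force: [0.1, -0.0, -0.2]
grip_width: 0.0658
grip_force: 0.0
```

```bash
cat > w.py <<'E'
import sys
from h import *
c=snap('wrist',sys.argv[1]); o=ctrl.get_obs(); print(o['time_s'],o['ee_pos'].round(4),np.degrees(o['eef_rot']).round(2),o['grip_width'],o['force'].round(1))
print('cam',c['wc'][:3,3].round(3))
for P in [(.449,.082,.007),(.4978,.0638,.007),(.3646,.1148,.007),(.4866,-.0388,.133)]: print(P,proj(c,P).round(0))
E
python3 w.py w1.png
```

```text
1.325 [0.449  0.0816 0.3244] [-1.7998e+02 -4.0000e-02  1.5911e+02] 0.06607295774756146 [ 0.3 -0.1  0.7]
cam [0.385 0.106 0.304]
(0.449, 0.082, 0.007) [[259. 183.]]
(0.4978, 0.0638, 0.007) [[259. 230.]]
(0.3646, 0.1148, 0.007) [[259.  93.]]
(0.4866, -0.0388, 0.133) [[117. 332.]]
```

View pics/w1.png

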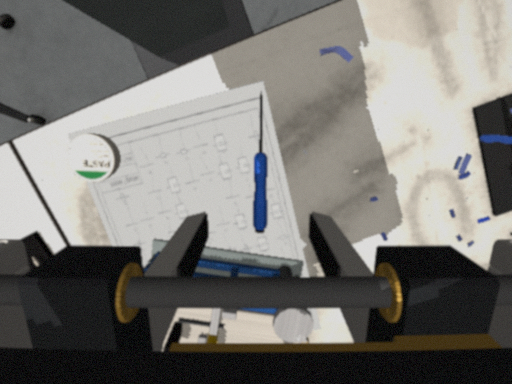

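The wrist view shows the driver from its tip at (262,95) to its handle end at (260,230). That's within 1–3 px of prediction and centred between the fingers, so I'm descending.

Request:
servo_tool(
  motion=[
    [0.4,0,0,-4,0],
    [0.4,0,0,-8,0],
    [0.4,0,0,-11,0],
    [0.4,0,0,-12.1,0],
    [0.4,0,0,-12.1,0],
    [0.4,0,0,-12.1,0],
    [0.7,0,0,-12.1,0],
    [0.9,0,0,-12.1,0],
    [0.95,0,0,-12.1,0],
    [0.95,0,0,-12.1,0],
    [0.95,0,0,-12.1,0],
    [0.95,0,0,-12.1,0],
  ],
  squeeze=25,
)

```text
time_s: 2.82
ee_pos: [0.449, 0.0819, 0.2037]
eef_rot: [3.142, -0.0, 2.778]
force: [-1.0, -0.1, 0.6]
grip_width: 0.0133
grip_force: 25.0
```

Request:
servo_tool(
  motion=[
    [0.95,0,0,3,0],
    [0.95,0,0,8,0],
    [0.95,0,0,13,0],
    [0.95,0,0,18,0],
    [0.95,2,-5,18,6],
    [0.95,3,-10,18,12],
    [0.95,4,-15,18,18],
    [0.95,5,-20,18,24],
    [0.95,6,-25,18,25.5],
    [0.95,7,-30,16,25.5],
    [0.95,8.4,-34,13,25.5],
    [0.95,8.4,-34,11,25.5],
    [0.95,8.4,-34,9,25.5],
    [0.95,8.4,-34,9,25.5],
    [0.95,8.4,-34,9,25.5],
    [0.95,8.4,-34,9,25.5],
  ],
)

```text
time_s: 4.82
ee_pos: [0.5331, -0.2581, 0.2947]
eef_rot: [-3.141, 0.001, -3.059]
force: [0.0, 0.4, 0.1]
grip_width: 0.0134
grip_force: 25.0
```

```bash
python3 w.py w2.png
```

```text
4.875 [ 0.5331 -0.258   0.2945] [-1.7996e+02  7.0000e-02 -1.7530e+02] 0.013526788822303782 [ 0.2 -0.1 -0.9]
cam [ 0.465 -0.264  0.274]
(0.449, 0.082, 0.007) [[620. 133.]]
(0.4978, 0.0638, 0.007) [[587. 181.]]
(0.3646, 0.1148, 0.007) [[678.  45.]]
(0.4866, -0.0388, 0.133) [[666. 197.]]
```

View pics/w2.png

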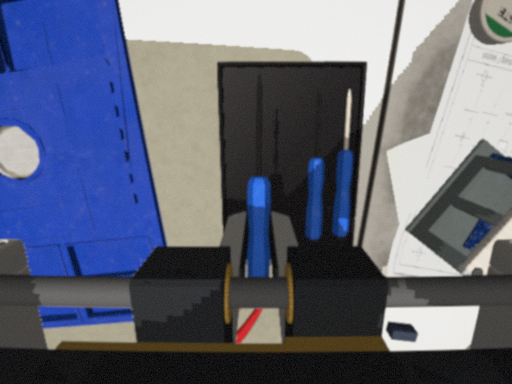

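The driver is parallel to the tray and centred at column 259, where the lane should be about 260. Lowering it now.

Request:
servo_tool(
  motion=[
    [0.95,0,0,-3,0],
    [0.95,0,0,-6,0],
    [0.95,0,0,-8,0],
    [0.95,0,0,-8.65,0],
    [0.95,0,0,-8.65,0],
    [0.95,0,0,-8.65,0],
    [0.75,0,0,-8.65,0],
    [0.67,0,0,-8.65,0],
    [0.67,0,0,-8.65,0],
    [0.67,0,0,-8.65,0],
    [0.67,0,0,-6,0],
    [0.67,0,0,-2,0],
    [0.67,0,0,3,0],
    [0.67,0,0,8,0],
    [0.67,0,0,8,0],
    [0.67,0,0,8,0],
  ],
)

```text
time_s: 6.88
ee_pos: [0.5329, -0.258, 0.3729]
eef_rot: [3.141, -0.001, -3.06]
force: [-0.8, -0.2, -0.2]
grip_width: 0.0309
grip_force: 0.0
```

```bash
cat > chk.py <<'E'
from h import *
from fit import *
c=snap('top','top2.png'); im=cv2.cvtColor(c['image'],cv2.COLOR_RGB2HSV)
a=cv2.imread('pics/top2.png')[130:290,200:390]; cv2.imwrite('pics/t3.png',cv2.resize(a,(712,600),interpolation=cv2.INTER_CUBIC))
c=snap('wrist','w3.png')
E
python3 chk.py; python3 w.py w3.png
```

```text
7.025 [ 0.533  -0.2581  0.3722] [ 1.7993e+02 -1.1000e-01 -1.7530e+02] 0.03102009509233169 [ 0.3  0.7 -0.3]
cam [ 0.464 -0.263  0.352]
(0.449, 0.082, 0.007) [[544. 130.]]
(0.4978, 0.0638, 0.007) [[519. 168.]]
(0.3646, 0.1148, 0.007) [[590.  59.]]
(0.4866, -0.0388, 0.133) [[539. 171.]]
```

View pics/w3.png

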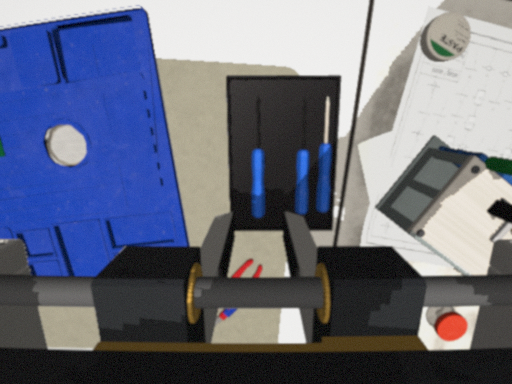

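The driver lies flat in the empty lane, with its handle at (258,183) and its tip up at (258,97), the same way as the others. On to the red catch.

Request:
servo_tool(
  motion=[
    [0.3,1,2,0,-10],
    [0.3,2,4,0,-20],
    [0.3,3,8,0,-30],
    [0.3,4,12,0,-40],
    [0.3,5,16,0,-50],
    [0.3,6,20,0,-60],
    [0.3,6.6,24,0,-70],
    [0.3,6.6,26.3,0,-80],
    [0.3,6.6,26.3,0,-90],
    [0.3,6.6,26.3,0,-100],
    [0.3,6.6,26.3,0,-110],
    [0.3,6.6,26.3,0,-118],
    [0.3,6.6,26.3,0,-124.1],
    [0.3,6.6,26.3,-1,-124.1],
    [0.3,6.6,26.3,-1,-124.1],
    [0.3,6.6,26.3,-1,-124.1],
    [0.3,6.6,26.3,-1,-124.1],
  ],
)

```text
time_s: 9.15
ee_pos: [0.599, 0.0049, 0.3638]
eef_rot: [3.141, -0.0, 1.058]
force: [-0.3, 0.2, -0.6]
grip_width: 0.0657
grip_force: 0.0
```

```bash
cat > w4.py <<'E'
import sys
from h import *
np.set_printoptions(precision=4,suppress=True)
c=snap('wrist',sys.argv[1]); o=ctrl.get_obs(); print(o['time_s'],o['ee_pos'],np.degrees(o['eef_rot']),o['grip_width'])
th=np.radians(-29.41); M=np.array([[np.cos(th),-np.sin(th)],[np.sin(th),np.cos(th)]]);t=np.array([.5223,.0138])
for n,p in dict(rt=(.05,.03),rr=(.082,.03),yt=(.026,0),yr=(.026,-.032)).items(): print(n,proj(c,[*(M@p+t),.117]).round(0))
print('gh',proj(c,[.4866,-.0388,.133]).round(0))
h=cv2.cvtColor(c['image'],cv2.COLOR_RGB2HSV)
for n,lo,hi in(('red',(0,150,70),(6,255,255)),('yel',(22,140,90),(34,255,255)),('grn',(50,120,40),(80,255,255))):
    N,l,s,ce=cv2.connectedComponentsWithStats(cv2.inRange(h,lo,hi)); i=[k for k in range(1,N) if s[k,4]>60]; print(n,[(s[k].tolist(),ce[k].round(0).tolist()) for k in i])
E
python3 w4.py w4.png
```

```text
9.2 [0.599  0.0049 0.3638] [179.9847  -0.0093  60.628 ] 0.06573978253916506
rt [[231. 205.]]
rr [[271. 205.]]
yt [[204. 239.]]
yr [[205. 273.]]
gh [[167. 316.]]
red [([328, 105, 38, 37, 1125], [346.0, 123.0]), ([229, 186, 10, 29, 231], [233.0, 200.0])]
yel [([207, 224, 9, 17, 101], [211.0, 232.0])]
grn []
```

View pics/w4.png

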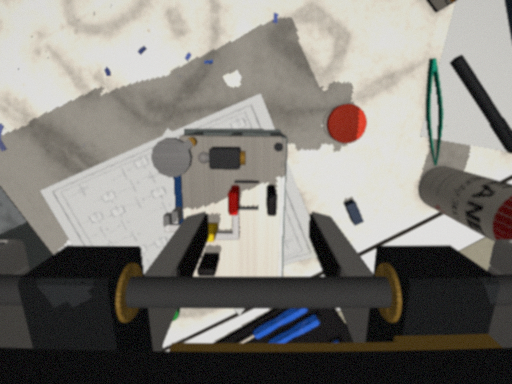

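The red tab at (233,200) and its rest at (272,200) sit between the fingers as predicted, so I'm descending to squeeze.

Request:
servo_tool(
  motion=[
    [0.3,0,0,-3,0],
    [0.3,0,0,-5.5,0],
    [0.3,0,0,-6.9,0],
    [0.3,0,0,-6.9,0],
    [0.3,0,0,-6.9,0],
    [0.5,0,0,-6.9,0],
    [0.6,0,0,-6.9,0],
    [0.75,0,0,-6.9,0],
    [0.75,0,0,-6.9,0],
    [0.75,0,0,-6.9,0],
    [0.75,0,0,-6.9,0],
    [0.75,0,0,-6.9,0],
  ],
  squeeze=20,
)

```text
time_s: 10.7
ee_pos: [0.5991, 0.0048, 0.2948]
eef_rot: [3.141, -0.0, 1.058]
force: [1.9, 0.2, 3.2]
grip_width: 0.0294
grip_force: 20.0
```

Request:
servo_tool(
  motion=[
    [0.5,0,0,0,0],
    [0.3,0,0,0,0],
    [0.3,0,0,0,0],
    [0.3,0,0,3,0],
    [0.3,0,0,7,0],
    [0.3,-1,0,7,10],
    [0.3,-2,-1,7,20],
    [0.3,-3,-1,7,30],
    [0.3,-4,-1,7,40],
    [0.3,-5,-2,7,50],
    [0.3,-6.4,-2.2,7,60],
    [0.3,-6.4,-2.2,7,70],
    [0.3,-6.4,-2.2,7,80],
    [0.3,-6.4,-2.2,7,90],
    [0.3,-6.4,-2.2,7,90],
    [0.3,-6.4,-2.2,7,90],
    [0.3,-6.4,-2.2,7,90],
  ],
)

```text
time_s: 12.82
ee_pos: [0.535, -0.0171, 0.3646]
eef_rot: [3.142, -0.0, 2.626]
force: [0.4, 0.7, -0.5]
grip_width: 0.0657
grip_force: 0.0
```

```bash
python3 w4.py w5.png
```

```text
12.875 [ 0.535  -0.0171  0.3646] [-179.9973   -0.0036  150.4971] 0.06586076499150768
rt [[318. 230.]]
rr [[316. 265.]]
yt [[283. 203.]]
yr [[243. 203.]]
gh [[199. 168.]]
red [([303, 227, 9, 19, 80], [307.0, 235.0])]
yel [([278, 189, 11, 23, 191], [283.0, 200.0]), ([459, 216, 42, 33, 265], [475.0, 229.0])]
grn [([128, 74, 23, 7, 87], [139.0, 77.0]), ([192, 154, 25, 24, 403], [204.0, 166.0])]
```

View pics/w5.png

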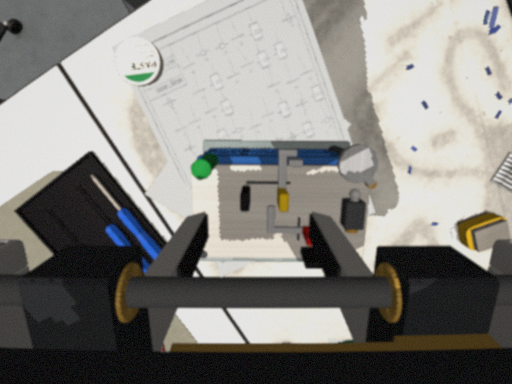

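The yellow tab at (283,200) and its rest at (244,198) are centred between the fingers. Descending and squeezing.

Request:
servo_tool(
  motion=[
    [0.3,0,0,-3,0],
    [0.3,0,0,-5.5,0],
    [0.3,0,0,-6.9,0],
    [0.3,0,0,-6.9,0],
    [0.3,0,0,-6.9,0],
    [0.5,0,0,-6.9,0],
    [0.6,0,0,-6.9,0],
    [0.75,0,0,-6.9,0],
    [0.75,0,0,-6.9,0],
    [0.75,0,0,-6.9,0],
    [0.75,0,0,-6.9,0],
    [0.75,0,0,-6.9,0],
  ],
  squeeze=20,
)

```text
time_s: 14.38
ee_pos: [0.5349, -0.0174, 0.296]
eef_rot: [-3.141, 0.0, 2.628]
force: [-3.3, -2.5, 5.0]
grip_width: 0.0296
grip_force: 20.0
```

```bash
python3 - <<'E'
from h import *
# handle from the earlier wrist view (knob top), for the grip
im=cv2.imread('pics/w5.png');h=cv2.cvtColor(im,cv2.COLOR_BGR2HSV);c=snap('wrist')
m=cv2.inRange(h,(50,120,40),(80,255,255));m[:120]=0
q=np.argwhere(m)[:,::-1].astype(np.float32);print(cv2.minEnclosingCircle(q))
T=np.eye(4);T[:3,:3]=R.from_euler('xyz',[-179.9973,-.0036,150.4971],degrees=True).as_matrix();T[:3,3]=[.535,-.0171,.3646]
c['wc']=T@np.array(c['hand_eye'])
print(ray(c,[[201,168],[204,166],[357,161]],.133).round(4),ctrl.get_obs()['grip_width'])
E
```

```text
((205.0, 166.0), 14.212770462036133)
[[ 0.4871 -0.0375  0.133 ]
 [ 0.4869 -0.0348  0.133 ]
 [ 0.5389  0.0649  0.133 ]] 0.029562485060004196
```

Request:
servo_tool(
  motion=[
    [0.5,0,0,0,0],
    [0.45,0,0,0,0],
    [0.45,0,0,0,0],
    [0.45,0,0,3,0],
    [0.45,0,0,7,0],
    [0.5,-1,-1,7,-10],
    [0.5,-2,-2,7,-20],
    [0.5,-3,-2.05,7,-30],
    [0.5,-4,-2.05,7,-40],
    [0.5,-4.8,-2.05,7,-50],
    [0.5,-4.8,-2.05,7,-60],
    [0.5,-4.8,-2.05,7,-70],
    [0.5,-4.8,-2.05,7,-80],
    [0.5,-4.8,-2.05,7,-90],
    [0.5,-4.8,-2.05,7,-90],
    [0.5,-4.8,-2.05,7,-90],
  ],
)

```text
time_s: 16.42
ee_pos: [0.487, -0.0376, 0.3656]
eef_rot: [-3.142, 0.0, 1.062]
force: [-0.1, 0.1, -0.3]
grip_width: 0.0469
grip_force: 0.0
```

```bash
python3 w4.py w6.png
```

```text
16.475 [ 0.487  -0.0376  0.3656] [-179.9964   -0.0003   60.7875] 0.0469260280248464
rt [[332.  87.]]
rr [[375.  87.]]
yt [[299. 127.]]
yr [[297. 168.]]
gh [[258. 212.]]
red [([407, 9, 42, 44, 1403], [428.0, 31.0]), ([333, 74, 18, 27, 407], [342.0, 87.0]), ([449, 247, 43, 9, 152], [471.0, 251.0]), ([447, 262, 40, 9, 115], [463.0, 266.0])]
yel [([288, 133, 21, 11, 200], [298.0, 138.0])]
grn [([251, 189, 18, 30, 375], [259.0, 205.0])]
```

View pics/w6.png

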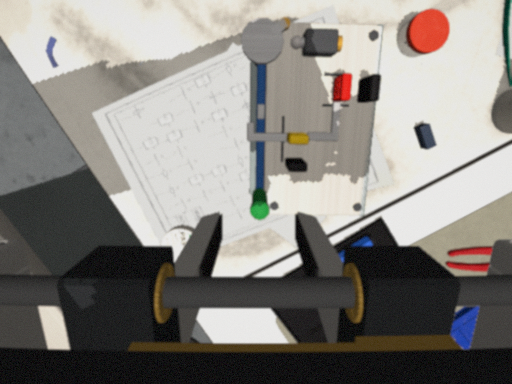

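The knob at (260,211) is centred, and both catches show squeezed (red at x≈342, yellow at row 138). Gripping the handle.

Request:
servo_tool(
  motion=[
    [0.5,0,0,-3,0],
    [0.5,0,0,-5.5,0],
    [0.5,0,0,-7,0],
    [0.5,0,0,-7,0],
    [0.5,0,0,-7,0],
    [0.7,0,0,-7,0],
    [0.9,0,0,-7,0],
    [0.95,0,0,-7,0],
    [0.95,0,0,-7,0],
    [0.95,0,0,-7,0],
    [0.95,0,0,-7,0],
  ],
  squeeze=35,
)

```text
time_s: 17.85
ee_pos: [0.487, -0.0376, 0.2958]
eef_rot: [3.141, -0.0, 1.058]
force: [-0.3, -0.2, 1.8]
grip_width: 0.0138
grip_force: 35.0
```

```bash
python3 - <<'E'
import numpy as np
L=129;p0=np.radians(-119.4);s=L*np.array([np.cos(p0),np.sin(p0)])
for d in list(range(5,85,5))+[82]:
    a=p0-np.radians(d);q=L*np.array([np.cos(a),np.sin(a)])-s;print([0.95,round(q[0]/10,2),round(q[1]/10,2),0,-d],end=', ')
E
```

```text
[0.95, np.float64(-0.96), np.float64(0.59), 0, -5], [0.95, np.float64(-1.86), np.float64(1.27), 0, -10], [0.95, np.float64(-2.69), np.float64(2.02), 0, -15], [0.95, np.float64(-3.46), np.float64(2.84), 0, -20], [0.95, np.float64(-4.16), np.float64(3.73), 0, -25], [0.95, np.float64(-4.77), np.float64(4.67), 0, -30], [0.95, np.float64(-5.3), np.float64(5.66), 0, -35], [0.95, np.float64(-5.74), np.float64(6.7), 0, -40], [0.95, np.float64(-6.09), np.float64(7.77), 0, -45], [0.95, np.float64(-6.35), np.float64(8.87), 0, -50], [0.95, np.float64(-6.51), np.float64(9.98), 0, -55], [0.95, np.float64(-6.57), np.float64(11.1), 0, -60], [0.95, np.float64(-6.53), np.float64(12.23), 0, -65], [0.95, np.float64(-6.39), np.float64(13.35), 0, -70], [0.95, np.float64(-6.16), np.float64(14.45), 0, -75], [0.95, np.float64(-5.83), np.float64(15.52), 0, -80], [0.95, np.float64(-5.68), np.float64(15.95), 0, -82],
```

Request:
servo_tool(
  motion=[
    [0.95,-0.96,0.59,0,-5],
    [0.95,-1.86,1.27,0,-10],
    [0.95,-2.69,2.02,0,-15],
    [0.95,-3.46,2.84,0,-20],
    [0.95,-4.16,3.73,0,-25],
    [0.95,-4.77,4.67,0,-30],
    [0.95,-4.77,4.67,0,-30],
    [0.95,-4.77,4.67,0,-30],
  ],
)

```text
time_s: 18.85
ee_pos: [0.4398, 0.0094, 0.2958]
eef_rot: [3.141, -0.003, 0.534]
force: [11.1, 4.1, -7.5]
grip_width: 0.0138
grip_force: 35.0
```

Request:
servo_tool(
  motion=[
    [0.95,-0.46,1.03,0,-5],
    [0.95,-0.88,2.05,0,-10],
    [0.95,-1.24,3.12,0,-15],
    [0.95,-1.48,4.21,0,-20],
    [0.95,-1.64,5.32,0,-25],
    [0.95,-1.7,6.43,0,-30],
    [0.95,-1.66,7.56,0,-35],
    [0.95,-1.52,8.66,0,-40],
    [0.95,-1.52,8.66,0,-40],
    [0.95,-1.52,8.66,0,-40],
  ],
)

```text
time_s: 20.1
ee_pos: [0.4251, 0.0955, 0.2959]
eef_rot: [-3.141, -0.005, -0.164]
force: [16.0, -4.5, -9.4]
grip_width: 0.0138
grip_force: 35.0
```

Request:
servo_tool(
  motion=[
    [0.95,0.2,0.0,0,0],
    [0.95,0.42,1.05,0,-5],
    [0.95,0.75,2.1,0,-10],
    [0.95,0.9,2.55,0,-12],
    [0.95,0.9,2.55,0,-12],
    [0.95,0.9,2.55,0,-12],
    [0.95,0.9,2.55,0,-12],
  ],
)

```text
time_s: 20.98
ee_pos: [0.4334, 0.121, 0.2958]
eef_rot: [-3.141, -0.001, -0.374]
force: [4.8, -3.9, -2.3]
grip_width: 0.0137
grip_force: 35.0
```

```bash
python3 - <<'E'
from h import *
c=snap('top','top3.png');c2=snap('wrist','w7.png');o=ctrl.get_obs();print(o['ee_pos'],o['qpos'].round(2))
a=c['image'][130:290,200:390,::-1]; a=cv2.resize(a,(470,396),interpolation=cv2.INTER_CUBIC)
b=cv2.resize(c2['image'][:,:,::-1],(320,240)); m=np.zeros((396,790,3),np.uint8); m[:,:470]=a; m[:240,470:]=b; cv2.imwrite('pics/m7.png',m)
E
```

```text
[0.43340766 0.12099785 0.29577638] [ 0.19  0.21  1.91 -0.    1.02  2.14]
```

View pics/m7.png

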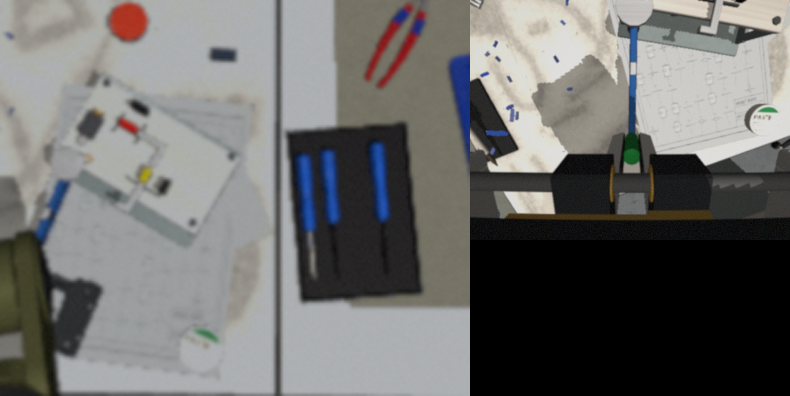

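The view shows the gate swung about 82° (1.43 rad) with the handle still gripped, at (632,150) in the inset. The driver lies parallel in the tray and both catches are in.

```bash
python3 -c "
from station import ctrl
print(ctrl.hand_in())"
```

```text
the job is handed in; nothing more can be done
None
```

I handed the job in at about 21 s: the blue screwdriver lies flat in the tray's empty half with its tip matching the others, the red and then the yellow catch are squeezed in, and the gate is held by its handle at about 1.43 rad; no verdict came back from the judging.

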